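Refit the hotplate's control knob and turn it off

TASK

The hotplate's control knob has been taken off for cleaning and stands on the worktop. Fit it back on the hotplate's D-shaft: find the angle at which its flat bore slips over the shaft, push it fully home until it snaps, then turn it clockwise until it reaches the off stop with its white pointer at the red mark, and let go. Work gently: press no harder than the snap needs, do not force the knob against the stop, and leave the mug, the glass cup and the shot glass where they are.

Things in the scene. Friction and masses are not known exactly. Their poses are not given: they have to be found in the camera images.
- knob_grip (a point): Black knob, 120 g, upright, bore below. Round skirt 50 mm wide, 24 mm high; on it a bar grip 44 mm long (x), 14 mm thick (y), 26 mm high. Point on the axis, 37 mm above the skirt's underside, 13 mm above its top, 13 mm below the bar's top. Grip across the bar's thickness, fingertips just above the skirt. z up; +x is the end of the bar with the white pointer line.
- knob: The same knob; origin at the centre of the skirt's underside, axes as knob_grip. The D-bore opens here: 17.6 mm round, 22 mm deep, flat wall 2.8 mm from the axis on the pointer (+x) side, 0.8 mm clear of the shaft all round. Misaligned by over about 0.25 rad it rests on the shaft's top; aligned, it drops about 8 mm, onto two sprung noses.
- shaft_tip (a point): Centre of the top end of the upright brass D-shaft: 16 mm diameter, flat 2 mm from the axis, top 2 mm tapered. Fixed to the casing: this frame does NOT turn with the shaft; its x is the hotplate's. The shaft turns stiffly (0.06 N m), 0 to 2.2 rad anticlockwise (from above) of off; off = flat facing hotplate +x. It starts, unmeasured, 0.25 to 2.05 rad anticlockwise of off.
- shaft_foot (a point): Foot of the shaft on the hotplate's control strip, 22 mm below shaft_tip. A springy rubber seal, 2.5 mm thick, lies round it. A push of about 10 N takes the bore past the two sprung noses on the shaft's sides (6 to 16 mm above the strip); it snaps home onto the seal, skirt 2 mm above the strip, knob_grip then 17 mm above shaft_tip. Knob and hotplate must never press on each other with more than 45 N.
- hotplate: White countertop hotplate, 260 mm (x) by 200 mm (y), fixed; casing top 60 mm above the worktop, a round dark cooking plate 13 mm higher on its rear. Origin at the centre of its footprint on the worktop, x towards its rear, z up. The shaft's axis is at x = -85 mm, y = 0. A red dot on the +x side of the shaft marks off; black ticks go anticlockwise from it.
- teal_mug_mid (a point): Teal mug, 68 x 99 x 73 mm, half-way up. A bystander, not to be moved.
- glass_cup_mid (a point): Small clear glass cup with a handle, 45 x 77 x 51 mm, half-way up. A bystander, not to be moved.
- shot_glass_mid (a point): Small amber shot glass, 39 mm across and 52 mm high, half-way up. A bystander, not to be moved.
Mind the look-alikes: they are no part of the job. There is more than one size of the knob; the job needs the larger.

How it is judged:
On the way:
1. the knob is pushed home on the shaft (z of knob_grip in the frame of shaft_tip below 0.0195 m and horizontal distance between knob_grip and shaft_tip below 0.004 m), for 0.1 s.
At the end, for the whole second after the job is handed in: the knob is on the shaft, within 2.5 mm of fully home and 4 mm of its axis, upright to 0.1 rad, its pointer within 0.2 rad of the off mark (all of step 1 and angle between knob_grip's own z axis and vertical below 0.1 rad and angle between the x axis of knob_grip and the x axis of shaft_tip, either way round below 0.2 rad); the robot touches nothing.
It fails at once if knob and hotplate pressed together with more than 45 N (contact force between knob and hotplate above 45 N).
It fails at once if a bystander moved by more than 20 mm (distance of any of teal_mug_mid, glass_cup_mid, shot_glass_mid from where it was at the start of the episode above 0.02 m).
It also fails if it takes over 72 s, if anything falls off the work surface, if the arm or the gripper's body presses on something with over 40 N, if the wrist force passes 120 N, or if a joint passes its speed limit or range.

ROBOT

A 6-joint arm with a two-finger parallel gripper is mounted at the origin on a cart in front of the work surface, level with it; the furniture and walls round the work are solid. World frame = base frame: x ahead of the robot, y to its left, z up, the work surface at z = 0. Lengths are in m, angles in rad, forces in N, time in s.
With the tool pointing down it reaches from about 0.35 to 0.975 m from the base axis. Payload 4.9 kg.
Tool frame: the origin (TCP) lies on the centre line of the jaws, within the pads' length; the fingertips stand 14 mm ahead of it and the grasp point (between the pads) lies 5 mm behind it (manip.nose_length is the distance from the TCP to the fingertips, in m); z points along the fingers, y is the line along which they close (so a half turn about z gives the same grasp; the last joint's range is limited). The gripper opens to 85 mm and grips with 20 to 120 N. Pads are 22 mm wide; open, the fingers measure 114 mm over their backs; the gripper's body (76 mm by 85 mm) begins 54 mm behind the grasp point. The pads swing forward as they close: fully open they stand 13 mm farther back than shut.
Start: joints at [-1.295, 0.053, 1.613, -0, 1.476, -0.119], TCP at [0.24, -0.577, 0.223] pointing down, gripper open.
Joint ranges: [-3.01, 3.01], [-1.01, 2.22], [0.06, 2.58], [-1.02, 4.17], [0.09, 2.62], [-3.14, 3.14]. Speed limits (rad/s): [2.57, 2.57, 3.14, 3.14, 3.14, 3.14].

INTERFACE

Orientations are given as a unit quaternion [w, x, y, z].
In Python, from plant import manip, imaging gives the robot as it stands.
- The arm moves only by the tool play_rows, never from a script. Its argument "commands" is a list of rows, each a list of 6 numbers: the shift along the tool's x, y, z in mm, then the turn, a rotation vector about the tool's x, y, z in degrees. A call has 1 to 5 rows; each row shifts and turns the commanded pose from where the row before left it, along the tool's axes as they then stand; what a row does not reach is not made up. A row lasts 1/12 s, in which the tool goes at most 41.7 mm and 7.16 degrees, less where a joint would pass 70% of its speed; a pose out of reach is approached as far as the arm can. A call is refused whole if a number of a shift passes 41.7 or a number of a turn 7.16, either way. A call with a gripper value outside its range is refused whole. "hand" is the finger opening in mm, from 0 to 85.4, set as the call begins (left out, the last holds). The fingers move at their own pace and stop on an object; the grip force is fixed at half the most. Time passes only in rows, so rows that do not move let the fingers close. It gives the time, the measured TCP pose, the force, the opening and the grip force at its end, in the units of the state.
- manip.state(): the state, without advancing time (a new reading comes with each control period).
- imaging.grab_frame(name): name is "side" or "top" or "wrist"; returns a dict with "image" (400x640x3 uint8, red, green, blue), "fx", "fy", "cx", "cy" (pixels), "R" (3x3) and "t" (3): a world point X has camera coordinates R X + t; the wrist camera has in their place "mount" (4x4, takes a point from camera to tool coordinates, whose origin is the TCP and whose axes are the flange's). Camera axes: x right, y down, z forward; pixel columns grow to the right and rows downward; lengths in m; the calibration is good to about 2 mm. The wrist camera is an equidistant fisheye: a pixel r from the principal point sees the ray r / f radians off the axis. A picture is of the moment at which its call begins: read the wrist's pose just before it. There is no depth.
- manip.job_done(): hands the job in; it is judged then, once.
The state is a dict: "time": time; "joint_pos": joint angles; "joint_vel": joint speeds; "joint_efforts": joint torques, N m; "tool_pos": TCP position; "tool_rot": TCP orientation; "contact_force": force on the tool from outside, world axes, zero at the start; "ft_torque": the same for the moment, N m; "gripper_width": opening from 0.0 (shut) to 1.0 (fully open); "grasp_force": force on a finger pad.
Only numpy, scipy, OpenCV 4.12 (cv2) and the standard library are available. Lean on these libraries where they do the work, as an engineer would, in place of code of your own. Each camera call takes 0.05 s, during which the arm holds its last target. There are 200 camera calls.

## Working session

There is one attempt and no reset: what is moved stays moved. The work goes in short steps, Python scripts to look and compute and a tool call to move; the robot and the scene stay as the last step left them, time stands still between calls to the robot, and variables do not carry over. Pictures are saved under pics/ and viewed, at most 10 in all, crops included, and the job is handed in when it is done.

Besides the shell and the picture viewer there is one more tool, called after "Emit:" as name(argument=value, ...) on one line, values as JSON. play_rows: Moves the arm, as the interface text tells. Its arguments: {"type":"object","properties":{"commands":{"type":"array","items":{"type":"array","items":{"type":"number"}}},"hand":{"type":"number"}},"required":["commands"]}

```bash
mkdir -p pics; ls; python3 - <<'E'
from plant import manip, imaging
import cv2, numpy as np
s=manip.state(); print(s['time'],s['tool_pos'],s['tool_rot'],s['gripper_width'],manip.nose_length)
for n in ['top','side']:
    f=imaging.grab_frame(n); cv2.imwrite(f'pics/{n}0.png',f['image'][:,:,::-1])
    np.savez(f'{n}.npz',**{k:f[k] for k in ['fx','fy','cx','cy','R','t']}); print(n,f['fx'],f['cx'],f['cy'],f['R'],f['t'])
f=imaging.grab_frame('wrist'); print({k:v for k,v in f.items() if k!='image'})
E
```

```text
pics
0.0 [ 0.24020627 -0.57629968  0.22166196] [-1.02237024e-03  9.80583070e-01  1.96101481e-01 -8.48615768e-05] 0.9965852083253071 0.014
top 398.7295968483397 320.9045141853218 200.12180531464358 [[ 0.01241634 -0.99970965  0.02065087]
 [-0.98747854 -0.01550734 -0.15698938]
 [ 0.15726404 -0.01844306 -0.98738436]] [-0.00647166  0.53669017  1.11009555]
side 440.4328900161823 315.38793093059303 200.1484634548259 [[-0.75712301 -0.65323929  0.00657105]
 [-0.43392415  0.49536047 -0.75254756]
 [ 0.4883386  -0.57262241 -0.65850511]] [0.40962967 0.295807   1.22221826]
{'fx': 309.70691628693146, 'fy': 309.70691628693146, 'cx': 315.54793949449345, 'cy': 203.11246110060725, 'mount': array([[ 5.55695147e-04, -9.64467504e-01, -2.64200918e-01,
         6.59244417e-02],
       [ 9.99999472e-01,  7.64411380e-04, -6.87185661e-04,
        -4.03883257e-05],
       [ 8.64726427e-04, -2.64200396e-01,  9.64467419e-01,
        -1.51230196e-01],
       [ 0.00000000e+00,  0.00000000e+00,  0.00000000e+00,
         1.00000000e+00]])}
```

View pics/top0.png

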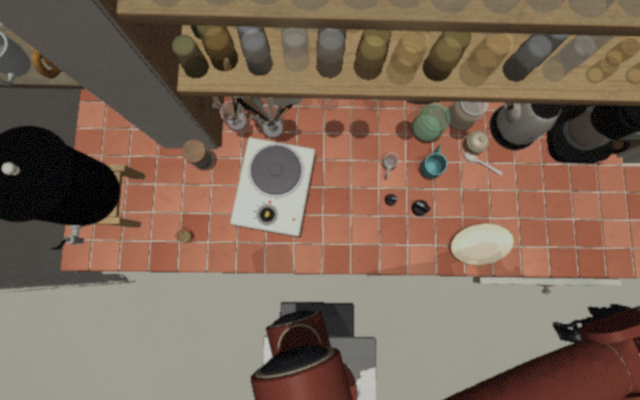

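View pics/side0.png

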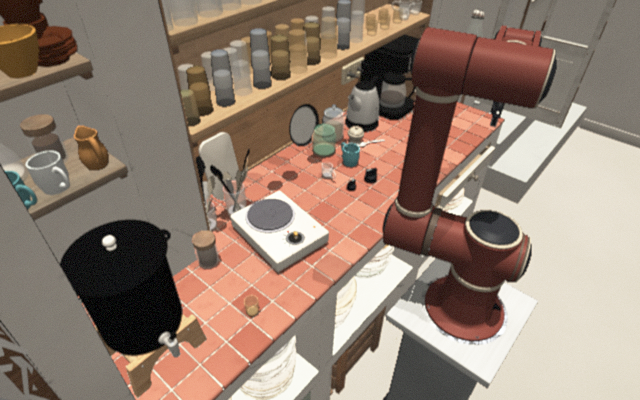

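The top view shows two black knobs, at (391,200) and (420,208), and the shaft at (267,214). In the side view the knobs are at (351,184) and (370,175). The knob at (420,208) looks larger, so I'll confirm it in a crop and measure.

```bash
cat > h.py <<'E'
import numpy as np, cv2
def load(n): return dict(np.load(n+'.npz'))
def ray(c,u,v):
    d=np.array([(u-c['cx'])/c['fx'],(v-c['cy'])/c['fy'],1]); R=c['R']
    return -R.T@c['t'], R.T@d
def atz(c,u,v,z):
    o,d=ray(c,u,v); return o+d*(z-o[2])/d[2]
def wray(f,s,u,v):
    from scipy.spatial.transform import Rotation as Ro
    p=np.array([u-f['cx'],v-f['cy']]); r=np.hypot(*p); th=r/f['fx']
    d=np.array([*(p/r*np.sin(th)),np.cos(th)])
    T=Ro.from_quat(s['tool_rot'],scalar_first=True).as_matrix(); m=f['mount']
    return s['tool_pos']+T@m[:3,3], T@m[:3,:3]@d
def watz(f,s,u,v,z):
    o,d=wray(f,s,u,v); return o+d*(z-o[2])/d[2]
E
python3 - <<'E'
from h import *
t=load('top'); s=load('side')
print('knobs',atz(t,391,200,.03),atz(t,420,208,.03),'side',atz(s,351,184,.03),atz(s,370,175,.03))
print('shaft',atz(t,267,214,.082),atz(s,295,236,.082))
for p in [(248,139),(315,150),(300,236),(232,226)]: print(atz(t,*p,.06))
a=cv2.imread('pics/top0.png'); b=cv2.imread('pics/side0.png')
r=lambda i,x,y,w,h:cv2.resize(i[y:y+h,x:x+w],(400,300),interpolation=cv2.INTER_CUBIC)
cv2.imwrite('pics/c1.png',np.vstack([np.hstack([r(a,375,182,60,45),r(a,237,190,60,45)]),np.hstack([r(b,330,155,60,45),r(b,265,215,60,45)])]))
E
```

```text
knobs [ 0.54230378 -0.20477908  0.03      ] [ 0.51991306 -0.28965715  0.03      ] side [ 0.54075078 -0.19469415  0.03      ] [ 0.52005683 -0.28255165  0.03      ]
shaft [0.48920776 0.15049397 0.082     ] [0.48064426 0.1635972  0.082     ]
[0.71042855 0.21549216 0.06      ]
[0.68099316 0.02037045 0.06      ]
[0.43119791 0.05873066 0.06      ]
[0.4565509  0.24979836 0.06      ]
```

View pics/c1.png

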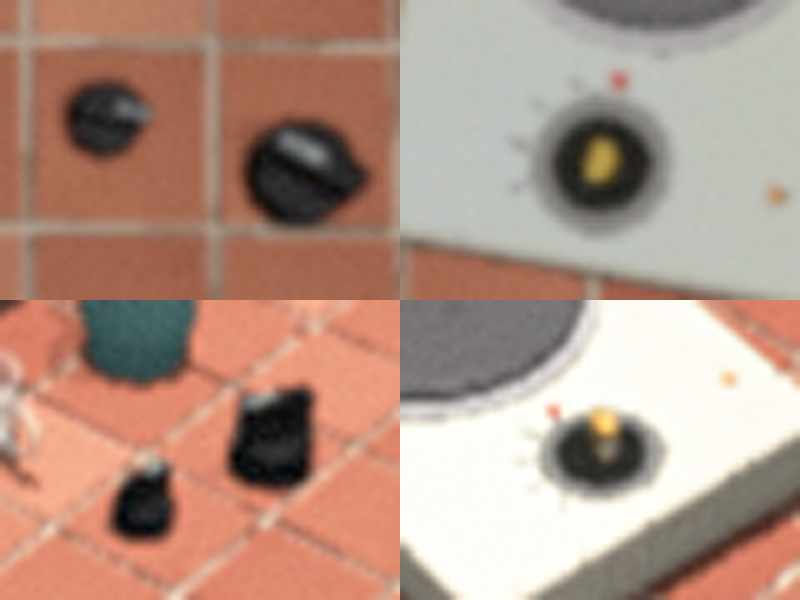

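The crop confirms it: the larger knob is the one at top (420,208). The other, at (391,200), is clearly smaller, so it is the look-alike. The two views agree on the position, about (0.52, -0.287). I'll move above it for a wrist look.

Emit:
play_rows(commands=[[33.5,-14.3,4],[33.5,-14.3,4],[33.5,-14.3,4],[33.5,-14.3,4],[33.5,-14.3,4]], hand=85)

```text
schema error: expected 6 numbers
```

Emit:
play_rows(commands=[[33.5,-14.3,4,0,0,0],[33.5,-14.3,4,0,0,0],[33.5,-14.3,4,0,0,0],[33.5,-14.3,4,0,0,0],[33.5,-14.3,4,0,0,0]])

```text
time: 0.57
tool_pos: [0.3682, -0.445, 0.2024]
tool_rot: [-0.0, 0.981, 0.196, -0.0]
contact_force: [1.2, -1.0, -0.1]
gripper_width: 1.002
grasp_force: 0.0
```

Emit:
play_rows(commands=[[33.5,-14.3,4,0,0,0],[0,0,0,0,0,0],[0,0,0,0,0,0]])

```text
time: 0.82
tool_pos: [0.3938, -0.4188, 0.1982]
tool_rot: [-0.0, 0.98, 0.198, -0.0]
contact_force: [-0.2, -0.3, 0.7]
gripper_width: 1.001
grasp_force: 0.0
```

```bash
cat > w.py <<'E'
import sys,pickle,cv2
from plant import manip, imaging
n,x,y,w,h,k=sys.argv[1],*map(int,sys.argv[2:7])
s=manip.state(); f=imaging.grab_frame('wrist'); pickle.dump((f,s),open(n+'.pkl','wb'))
im=f['image'][:,:,::-1]; cv2.imwrite(f'pics/{n}.png',cv2.resize(im[y:y+h,x:x+w],None,fx=k,fy=k,interpolation=cv2.INTER_CUBIC))
print(s['time'],s['tool_pos'],s['tool_rot'],s['contact_force'])
E
python3 w.py w1 0 0 640 400 1
```

```text
0.8167 [ 0.39376248 -0.41878236  0.19817159] [-4.97792075e-04  9.80242728e-01  1.97797376e-01 -3.79006987e-04] [-0.15169655 -0.25318367  0.68590645]
```

View pics/w1.png

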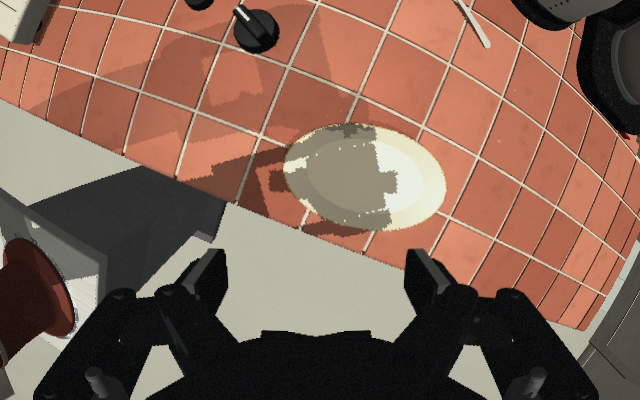

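The picture shows the large knob at about (257,32). Its white pointer line runs from about (247,19) to (238,8), towards the upper left. The first call was refused, so half the travel is still to go.

```bash
python3 - <<'E'
from h import *; import pickle
f,s=pickle.load(open('w1.pkl','rb'))
for p,z in [((257,35),.024),((247,19),.05),((238,8),.05)]: print(watz(f,s,*p,z))
E
```

```text
[ 0.51709464 -0.29948053  0.024     ]
[ 0.52470487 -0.29038851  0.05      ]
[ 0.53315273 -0.27642154  0.05      ]
```

Emit:
play_rows(commands=[[33,-13.9,10,0,0,0],[33,-13.9,10,0,0,0],[33,-13.9,10,0,0,0],[33,-13.9,10,0,0,0],[33,-13.9,10,0,0,0]], hand=45)

```text
time: 1.28
tool_pos: [0.5188, -0.2933, 0.1487]
tool_rot: [0.0, 0.981, 0.195, 0.0]
contact_force: [-0.1, -0.4, 0.2]
gripper_width: 0.526
grasp_force: 0.0
```

Emit:
play_rows(commands=[[0,0,0,0,0,-7.1],[0,0,0,0,0,-7.1],[0,0,0,0,0,-7.1],[0,0,0,0,0,-7.1],[0,0,0,0,0,-7.1]])

```text
time: 1.7
tool_pos: [0.5179, -0.2943, 0.1489]
tool_rot: [0.0, 0.873, 0.488, -0.0]
contact_force: [-0.3, -0.1, 1.0]
gripper_width: 0.523
grasp_force: 0.0
```

Emit:
play_rows(commands=[[0,0,0,0,0,0],[0,0,0,0,0,0]])

```text
time: 1.87
tool_pos: [0.518, -0.294, 0.149]
tool_rot: [0.0, 0.875, 0.484, -0.0]
contact_force: [-0.1, -0.4, 0.7]
gripper_width: 0.523
grasp_force: 0.0
```

```bash
python3 w.py w2 170 50 300 200 2
```

```text
1.8667 [ 0.51800825 -0.2940425   0.14897689] [ 1.01111972e-04  8.75309476e-01  4.83563137e-01 -6.30841003e-05] [-0.05453313 -0.36359436  0.68293664]
```

View pics/w2.png

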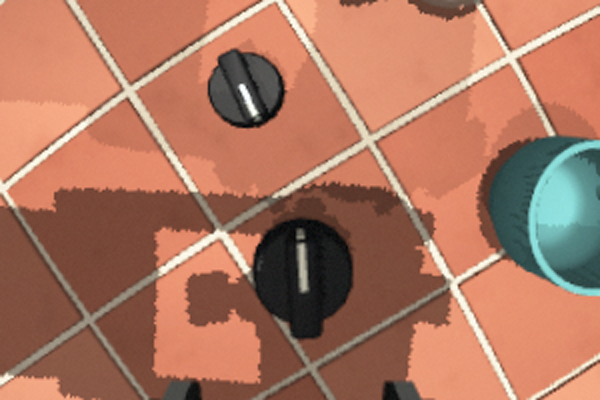

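The crop shows the large knob at crop (303,272), which is full-image (321,186). Its skirt spans columns 254 to 352, and the white pointer line runs from (303,292) to (300.5,230) in the crop, pointing up (tool +x). The small knob is at (246,90) and the mug is on the right.

```bash
python3 - <<'E'
from h import *; import pickle
f,s=pickle.load(open('w2.pkl','rb'))
g=lambda u,v,z:watz(f,s,170+u/2,50+v/2,z)
a,b=g(303,292,.05),g(300.5,230,.05); print(a,b,np.linalg.norm(b-a),'az',np.arctan2(*(b-a)[1::-1]))
l,r=g(254,270,.02),g(352,270,.02); print('skirt',l,r,np.linalg.norm(r-l),(l+r)/2)
psi=2*np.arctan2(s['tool_rot'][2],s['tool_rot'][1]);print('psi',psi)
# dark mask -> skirt circle check
from scipy.optimize import minimize
im=f['image'].astype(int).sum(2); m=(im<130).astype(np.uint8)
n,lab,st,ce=cv2.connectedComponentsWithStats(m); k=lab[186,315]; print(k,st[k],ce[k]); 
E
```

```text
[ 0.52367295 -0.29308407  0.05      ] [ 0.53656566 -0.27043838  0.05      ] 0.026058581003766814 az 1.0532388420354715
skirt [ 0.50652621 -0.27874067  0.02      ] [ 0.54499093 -0.30284607  0.02      ] 0.04539388909458951 [ 0.52575857 -0.29079337  0.02      ]
psi 1.0094417538388598
14 [ 297  159   49   60 2027] [321.24272324 187.01282684]
```

Emit:
play_rows(commands=[[9.3,4.2,20,0,0,0],[0,0,30,0,0,-2.5],[0,0,30,0,0,0],[0,0,20,0,0,0],[0,0,8,0,0,0]])

```text
time: 2.33
tool_pos: [0.5245, -0.2859, 0.0368]
tool_rot: [-0.003, 0.864, 0.504, -0.001]
contact_force: [-0.6, 0.2, -0.9]
gripper_width: 0.526
grasp_force: 0.0
```

Emit:
play_rows(commands=[[0,0,0,0,0,0],[0,0,0,0,0,0]])

```text
time: 2.5
tool_pos: [0.5272, -0.2876, 0.0415]
tool_rot: [0.0, 0.864, 0.504, 0.0]
contact_force: [0.8, 0.2, 0.3]
gripper_width: 0.526
grasp_force: 0.0
```

Emit:
play_rows(commands=[[0,0,0,0,0,0],[0,0,0,0,0,0],[0,0,0,0,0,0],[0,0,0,0,0,0],[0,0,0,0,0,0]], hand=0)

```text
time: 2.92
tool_pos: [0.5275, -0.2874, 0.0419]
tool_rot: [0.001, 0.863, 0.505, 0.0]
contact_force: [0.2, -0.9, 1.4]
gripper_width: 0.002
grasp_force: 1.0
```

The gripper closed fully, so it missed the bar. I'll look.

```bash
python3 w.py w3 170 100 300 200 2
```

```text
2.9167 [ 0.52754001 -0.28744012  0.04192235] [7.71236905e-04 8.63320169e-01 5.04655891e-01 3.49876694e-04] [ 0.19166223 -0.9486718   1.35115617]
```

View pics/w3.png

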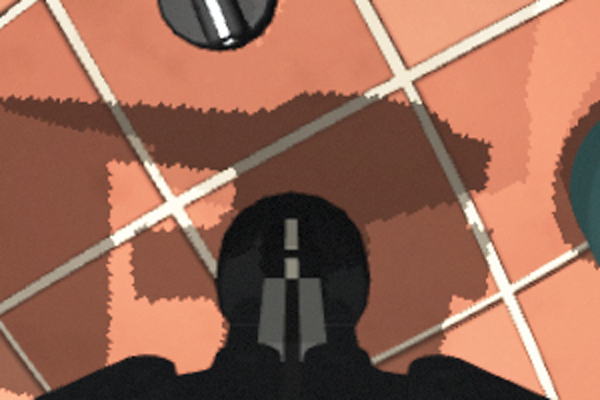

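The picture shows the shut pads at crop (291,280–345) with only about a 4 mm gap, and the knob's bar is still straight beneath. I'll raise slightly and check numerically whether the knob follows.

Emit:
play_rows(commands=[[0,0,-10,0,0,0],[0,0,-10,0,0,0],[0,0,0,0,0,0],[0,0,0,0,0,0]])

```text
time: 3.3
tool_pos: [0.5278, -0.2877, 0.0625]
tool_rot: [0.001, 0.863, 0.505, 0.001]
contact_force: [0.8, -0.3, 0.6]
gripper_width: 0.002
grasp_force: 0.0
```

```bash
python3 w.py w4 170 100 300 200 2; python3 - <<'E'
import pickle,numpy as np
a=pickle.load(open('w3.pkl','rb'))[0]['image'].sum(2,dtype=int);b=pickle.load(open('w4.pkl','rb'))[0]['image'].sum(2,dtype=int)
for r in range(190,290,4): print(r,[ (a[r,c],b[r,c]) for c in (300,306,310,315,320,325)])
for im in (a,b):
    m=im<150
    print([ (r,np.flatnonzero(m[r,230:400])[[0,-1]]+230) if m[r,230:400].any() else r for r in (190,200,210,220,230,240,250)])
E
```

```text
3.3 [ 0.52782737 -0.28770038  0.062508  ] [1.27578239e-03 8.63304368e-01 5.04681703e-01 5.64354038e-04] [ 0.83342833 -0.28824403  0.56914379]
190 [(np.int64(218), np.int64(209)), (np.int64(206), np.int64(118)), (np.int64(217), np.int64(73)), (np.int64(214), np.int64(58)), (np.int64(214), np.int64(72)), (np.int64(218), np.int64(117))]
194 [(np.int64(207), np.int64(52)), (np.int64(211), np.int64(65)), (np.int64(212), np.int64(62)), (np.int64(213), np.int64(66)), (np.int64(208), np.int64(66)), (np.int64(217), np.int64(57))]
198 [(np.int64(203), np.int64(56)), (np.int64(59), np.int64(57)), (np.int64(63), np.int64(59)), (np.int64(41), np.int64(44)), (np.int64(38), np.int64(59)), (np.int64(53), np.int64(59))]
202 [(np.int64(56), np.int64(60)), (np.int64(65), np.int64(53)), (np.int64(54), np.int64(46)), (np.int64(39), np.int64(340)), (np.int64(60), np.int64(52)), (np.int64(46), np.int64(52))]
206 [(np.int64(64), np.int64(63)), (np.int64(52), np.int64(51)), (np.int64(47), np.int64(57)), (np.int64(64), np.int64(337)), (np.int64(42), np.int64(47)), (np.int64(53), np.int64(62))]
210 [(np.int64(
[... 3438 characters left out ...]
(61), np.int64(81)), (np.int64(66), np.int64(70)), (np.int64(66), np.int64(70)), (np.int64(86), np.int64(91)), (np.int64(83), np.int64(79)), (np.int64(75), np.int64(62))]
286 [(np.int64(76), np.int64(81)), (np.int64(72), np.int64(73)), (np.int64(72), np.int64(63)), (np.int64(81), np.int64(77)), (np.int64(79), np.int64(80)), (np.int64(61), np.int64(85))]
[190, (200, array([298, 333])), (210, array([287, 345])), (220, array([281, 351])), (230, array([279, 353])), (240, array([277, 354])), (250, array([279, 353]))]
[(190, array([305, 326])), (200, array([290, 340])), (210, array([284, 347])), (220, array([282, 349])), (230, array([281, 349])), (240, array([283, 348])), (250, array([288, 343]))]
```

The fingers closed above the bar, and the white line turns out to wrap over the bar's end face. I'll triangulate the bar's top end edge and the bottom of that line from the three wrist views, which gives the true relative height.

```bash
python3 - <<'E'
from h import *; import pickle
V={n:pickle.load(open(n+'.pkl','rb')) for n in ('w2','w3','w4')}
im=V['w2'][0]['image'].sum(2,dtype=int); print([(r,int(im[r,318:324].max())) for r in range(160,200)])
for n in ('w3','w4'):
    im=V[n][0]['image'].sum(2,dtype=int); print(n,[(r,int(im[r,313:318].max())) for r in range(200,232)])
def tri(o):
    A=np.zeros((3,3));b=np.zeros(3);L=[]
    for n,u,v in o:
        c,d=wray(*V[n],u,v);d=d/np.linalg.norm(d);P=np.eye(3)-np.outer(d,d);A+=P;b+=P@c;L.append((c,P))
    X=np.linalg.solve(A,b);return X,[1e3*np.linalg.norm(P@(X-c)) for c,P in L]
print('top edge',tri([('w2',320.5,170),('w3',315.5,226.5),('w4',315.5,215)]))
print('low end',tri([('w2',320.3,164),('w3',315.5,208.5),('w4',315.5,200.5)]))
E
```

```text
[(160, 57), (161, 51), (162, 59), (163, 57), (164, 209), (165, 285), (166, 299), (167, 303), (168, 395), (169, 270), (170, 110), (171, 281), (172, 475), (173, 519), (174, 529), (175, 526), (176, 521), (177, 524), (178, 527), (179, 525), (180, 524), (181, 522), (182, 525), (183, 521), (184, 528), (185, 523), (186, 519), (187, 526), (188, 521), (189, 511), (190, 520), (191, 522), (192, 527), (193, 523), (194, 505), (195, 419), (196, 234), (197, 94), (198, 101), (199, 96)]
w3 [(200, 65), (201, 56), (202, 67), (203, 73), (204, 61), (205, 62), (206, 64), (207, 65), (208, 58), (209, 203), (210, 340), (211, 340), (212, 346), (213, 339), (214, 342), (215, 343), (216, 337), (217, 336), (218, 345), (219, 343), (220, 339), (221, 341), (222, 339), (223, 388), (224, 306), (225, 66), (226, 67), (227, 65), (228, 120), (229, 318), (230, 398), (231, 409)]
w4 [(200, 259), (201, 324), (202, 340), (203, 341), (204, 344), (205, 337), (206, 341), (207, 337), (208, 341), (209, 345), (210, 343), (211, 390), (212, 240), (213, 94), (214, 77), (215, 107), (216, 222), (217, 385), (218, 411), (219, 411), (220, 411), (221, 410), (222, 410), (223, 412), (224, 411), (225, 409), (226, 408), (227, 409), (228, 411), (229, 405), (230, 407), (231, 409)]
top edge (array([ 0.53462351, -0.27395677,  0.05122283]), [np.float64(0.08022564221180394), np.float64(0.35184643644489255), np.float64(0.4293889841151978)])
low end (array([ 0.53522992, -0.27309683,  0.02379913]), [np.float64(0.15396562452164278), np.float64(0.4577034511158749), np.float64(0.45275106251675235)])
```

The triangulated heights come out at 51 and 24 mm, as they should. So tool_pos is right, the knob's centre is about (0.524, -0.2926), and the fingertips reach less far than stated. I'll reopen part-way and go down guarded.

Emit:
play_rows(commands=[[-6,-1,0,0,0,0],[0,0,0,0,0,0],[0,0,0,0,0,0],[0,0,0,0,0,0]], hand=34)

```text
time: 3.68
tool_pos: [0.5228, -0.2918, 0.0604]
tool_rot: [-0.0, 0.863, 0.505, -0.0]
contact_force: [-0.2, 0.1, -0.4]
gripper_width: 0.398
grasp_force: 0.0
```

Emit:
play_rows(commands=[[0,0,8,0,0,0],[0,0,8,0,0,0],[0,0,8,0,0,0],[0,0,4,0,0,0],[0,0,0,0,0,0]])

```text
time: 4.1
tool_pos: [0.5219, -0.2909, 0.0306]
tool_rot: [-0.002, 0.863, 0.505, -0.001]
contact_force: [0.3, 0.1, -0.5]
gripper_width: 0.398
grasp_force: 0.0
```

Emit:
play_rows(commands=[[0,0,3,0,0,0],[0,0,2,0,0,0],[0,0,0,0,0,0],[0,0,0,0,0,0]])

```text
time: 4.43
tool_pos: [0.5233, -0.2919, 0.028]
tool_rot: [0.0, 0.863, 0.505, 0.0]
contact_force: [1.0, 0.1, 0.6]
gripper_width: 0.399
grasp_force: 0.0
```

Emit:
play_rows(commands=[[0,0,2,0,0,0],[0,0,2,0,0,0],[0,0,0,0,0,0]])

```text
time: 4.68
tool_pos: [0.523, -0.2917, 0.0235]
tool_rot: [-0.0, 0.863, 0.505, -0.0]
contact_force: [0.2, 0.8, -0.3]
gripper_width: 0.397
grasp_force: 0.0
```

Emit:
play_rows(commands=[[0,0,2,0,0,0],[0,0,2,0,0,0],[0,0,0,0,0,0]])

```text
time: 4.93
tool_pos: [0.5228, -0.2916, 0.0193]
tool_rot: [-0.0, 0.863, 0.505, -0.0]
contact_force: [-0.2, 0.6, 0.0]
gripper_width: 0.399
grasp_force: 0.0
```

Emit:
play_rows(commands=[[0,0,0,0,0,0],[0,0,0,0,0,0],[0,0,0,0,0,0],[0,0,0,0,0,0]], hand=5)

```text
time: 5.27
tool_pos: [0.5233, -0.2919, 0.02]
tool_rot: [0.0, 0.863, 0.505, 0.0]
contact_force: [0.1, -1.0, 0.1]
gripper_width: 0.151
grasp_force: 60.0
```

It grips, with a reading of 12.9 mm and 60 N. I'll regrip 8 mm deeper for a firmer hold.

Emit:
play_rows(commands=[[0,0,0,0,0,0],[0,0,0,0,0,0],[0,0,3,0,0,0],[0,0,3,0,0,0],[0,0,0,0,0,0]], hand=30)

```text
time: 5.68
tool_pos: [0.5236, -0.2921, 0.0154]
tool_rot: [-0.0, 0.863, 0.505, -0.0]
contact_force: [-1.6, 1.5, 8.4]
gripper_width: 0.349
grasp_force: 4.6
```

Emit:
play_rows(commands=[[0,0,2,0,0,0],[0,0,0,0,0,0]])

```text
time: 5.85
tool_pos: [0.5237, -0.2922, 0.0153]
tool_rot: [-0.0, 0.863, 0.505, -0.0]
contact_force: [-8.0, 5.1, 20.2]
gripper_width: 0.351
grasp_force: 9.7
```

Emit:
play_rows(commands=[[0,0,0,0,0,0],[0,0,0,0,0,0],[0,0,0,0,0,0],[0,0,0,0,0,0]], hand=5)

```text
time: 6.18
tool_pos: [0.5244, -0.2929, 0.0162]
tool_rot: [0.001, 0.863, 0.505, 0.0]
contact_force: [-7.0, 4.3, 21.3]
gripper_width: 0.153
grasp_force: 65.5
```

It's gripped with the fingertips resting on the skirt. I'll lift and carry it to a viewpoint short of the shaft.

Emit:
play_rows(commands=[[0,0,-10,0,0,0],[0,0,-30,0,0,0],[0,0,-35,0,0,0],[0,0,-35,0,0,0],[0,0,-30,0,0,0]])

```text
time: 6.6
tool_pos: [0.5231, -0.2918, 0.1536]
tool_rot: [0.0, 0.863, 0.505, 0.0]
contact_force: [0.5, -1.1, -1.2]
gripper_width: 0.152
grasp_force: 62.6
```

Emit:
play_rows(commands=[[28.7,-24.9,0,0,0,0],[28.7,-24.9,0,0,0,0],[28.7,-24.9,0,0,0,0],[28.7,-24.9,0,0,0,0],[28.7,-24.9,0,0,0,0]])

```text
time: 7.02
tool_pos: [0.484, -0.1041, 0.1512]
tool_rot: [-0.0, 0.864, 0.504, -0.0]
contact_force: [1.0, 0.0, -1.4]
gripper_width: 0.156
grasp_force: 62.9
```

Emit:
play_rows(commands=[[28.7,-24.9,0,0,0,0],[28.7,-24.9,0,0,0,0],[28.7,-24.9,0,0,0,0],[28.7,-24.9,0,0,0,0],[28.7,-24.9,0,0,0,0]])

```text
time: 7.43
tool_pos: [0.4459, 0.082, 0.1514]
tool_rot: [-0.0, 0.863, 0.505, -0.0]
contact_force: [0.6, 0.6, -1.1]
gripper_width: 0.151
grasp_force: 62.9
```

Emit:
play_rows(commands=[[0,0,0,0,0,0],[0,0,0,0,0,0],[0,0,0,0,0,0]])

```text
time: 7.68
tool_pos: [0.4468, 0.0803, 0.1515]
tool_rot: [0.0, 0.863, 0.505, -0.0]
contact_force: [0.6, 0.2, -0.4]
gripper_width: 0.147
grasp_force: 62.9
```

```bash
python3 w.py w5 170 80 300 200 2
```

```text
7.6833 [0.44679572 0.08025451 0.15152445] [ 1.05726640e-04  8.63131359e-01  5.04979355e-01 -3.10574610e-04] [ 0.55390052  0.16782355 -0.38144792]
```

View pics/w5.png

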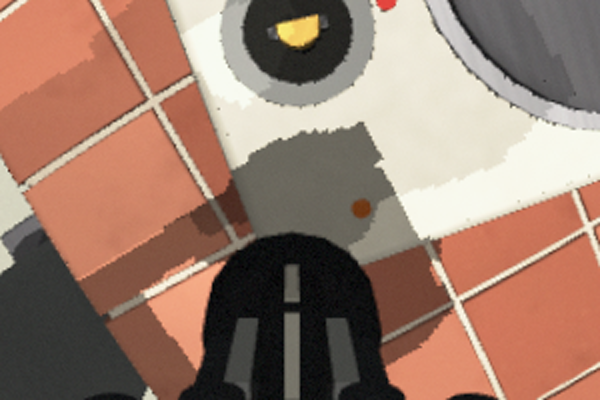

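The crop shows the knob held straight, pointer up. The brass D-shaft is at crop (298,30) with its flat edge from (277,25) to (318,16), facing image-up and slightly left. The red dot is at (386,3). I'll measure the shaft and the knob offset numerically.

```bash
python3 - <<'E'
from h import *; import pickle
f,s=pickle.load(open('w5.pkl','rb')); im=f['image'].astype(int)
psi=2*np.arctan2(s['tool_rot'][2],s['tool_rot'][1]); print('psi',psi)
y=(im[:,:,0]-im[:,:,2]>60)&(im[:,:,1]-im[:,:,2]>50); sub=np.zeros_like(y); sub[70:120,290:345]=y[70:120,290:345]
sub=sub.astype(np.uint8); n,lab,st,ce=cv2.connectedComponentsWithStats(sub); print(st[1:],ce[1:])
k=1+np.argmax(st[1:,4]); ys,xs=np.nonzero(lab==k)
for r in range(ys.min(),ys.max()+1): print(r, xs[ys==r].min(),xs[ys==r].max())
P=np.array([watz(f,s,u,v,.082)[:2] for u,v in zip(xs,ys)])
print('centroid',P.mean(0)); w,V=np.linalg.eigh(np.cov(P.T)); print('minor axis az',np.arctan2(V[1,0],V[0,0]))
# top edge points: per column min row
T=np.array([watz(f,s,c,ys[xs==c].min()-.5,.082)[:2] for c in range(xs.min()+2,xs.max()-1)])
c0=T.mean(0); U=np.linalg.svd(T-c0)[2]; nrm=U[1]; nrm=nrm*np.sign(nrm[1]); az=np.arctan2(nrm[1],nrm[0]); print('flat az',az,'res mm',1e3*np.std((T-c0)@nrm))
tt=np.array([-nrm[1],nrm[0]]); q=(P-c0)
print('extent n',(q@nrm).min()*1e3,(q@nrm).max()*1e3,'t',(q@tt).min()*1e3,(q@tt).max()*1e3)
mid=c0+tt*((q@tt).min()+(q@tt).max())/2; print('axis from flat',mid-nrm*.002,'from arc',mid+nrm*((q@nrm).min()+.008-.0008))
rd=(im[:,:,0]-im[:,:,1]>120)&(im[:,:,1]<80); ry,rx=np.nonzero(rd[60:100,340:380]); print('red',rx.mean()+340 if len(rx) else None, ry.mean()+60,watz(f,s,rx.mean()+340,ry.mean()+60,.06))
# knob pose in the tool: bar-end features
g=im.sum(2); print([(r,int(g[r,312:320].max())) for r in range(205,240)]); 
for r in (215,222,228,236,245,255): 
    row=g[r,305:327]; print(r,(np.arange(305,327)*(row>200)).sum()/max(1,(row>200).sum()))
for x in (-.002,0,.002):
  out=[]
  for zt in (-.0338,-.0078):
    p=np.linalg.inv(f['mount'])@np.array([.022+x,0,zt,1]); th=np.arctan2(np.hypot(p[0],p[1]),p[2]); out.append(f['cy']+f['fx']*th*p[1]/np.hypot(p[0],p[1]))
  print(x,out)
E
```

```text
psi 1.058716155497148
[[308  87  21  16 241]] [[318.86307054  94.96680498]]
87 328 328
88 324 328
89 319 328
90 314 328
91 310 328
92 308 328
93 308 328
94 308 328
95 309 328
96 309 328
97 309 328
98 310 327
99 310 326
100 311 325
101 313 323
102 315 321
centroid [0.48949938 0.15297379]
minor axis az -1.8481591863074545
flat az 1.2678345129076698 res mm 0.19048569625342968
extent n -9.498875643602402 0.055003196378624795 t -7.171724638016199 7.583520152966898
axis from flat [0.49024336 0.15510256] from arc [0.49015419 0.15481729]
red 362.55737704918033 79.62295081967213 [0.52642293 0.14909236 0.06      ]
[(205, 58), (206, 52), (207, 55), (208, 56), (209, 51), (210, 47), (211, 58), (212, 193), (213, 257), (214, 284), (215, 286), (216, 283), (217, 285), (218, 285), (219, 282), (220, 282), (221, 284), (222, 281), (223, 280), (224, 283), (225, 283), (226, 281), (227, 284), (228, 284), (229, 321), (230, 280), (231, 114), (232, 55), (233, 55), (234, 57), (235, 79), (236, 210), (237, 328), (238, 341), (239, 340)]
215 315.5
222 315.5
228 315.5
236 315.8
245 315.5
255 315.5
-0.002 [np.float64(236.36833295237454), np.float64(216.82521023302726)]
0 [np.float64(231.77154986296512), np.float64(212.89517313689907)]
0.002 [np.float64(227.1229535620702), np.float64(208.93423251559523)]
```

Everything agrees: the chord is 14.8 mm, the flat's azimuth is 1.268 and the shaft axis is near (0.490, 0.155). Off is at about -0.16 from the red dot, and the knob is centred on the TCP to within 1 mm. I'll turn to match the flat and take one closer measurement from low down.

Emit:
play_rows(commands=[[0,0,0,0,0,-6],[0,0,0,0,0,-6],[17,9.5,16,0,0,0],[17,9.5,16,0,0,0],[0,0,14,0,0,0]])

```text
time: 8.15
tool_pos: [0.4777, 0.1068, 0.1057]
tool_rot: [0.0, 0.806, 0.591, 0.001]
contact_force: [0.3, -0.0, -0.5]
gripper_width: 0.153
grasp_force: 63.0
```

Emit:
play_rows(commands=[[0,0,0,0,0,0],[0,0,0,0,0,0],[0,0,0,0,0,0],[0,0,0,0,0,0]])

```text
time: 8.48
tool_pos: [0.4761, 0.1064, 0.1071]
tool_rot: [0.001, 0.806, 0.592, 0.001]
contact_force: [-0.0, -0.3, -1.0]
gripper_width: 0.151
grasp_force: 63.0
```

```bash
python3 w.py w6 170 80 300 200 2; cat > m.py <<'E'
from h import *; import pickle,sys
f,s=pickle.load(open(sys.argv[1]+'.pkl','rb')); im=f['image'].astype(int)
y=((im[:,:,0]-im[:,:,2]>60)&(im[:,:,1]-im[:,:,2]>50)).astype(np.uint8)
n,lab,st,ce=cv2.connectedComponentsWithStats(y); print([(st[i].tolist()) for i in range(1,n) if st[i,4]>60])
E
python3 m.py w6
```

```text
8.4833 [0.47605946 0.10644742 0.1071338 ] [5.82395783e-04 8.06229509e-01 5.91602017e-01 8.32188839e-04] [-0.01115716 -0.33752001 -0.97989202]
[[302, 145, 27, 11, 245]]
```

View pics/w6.png

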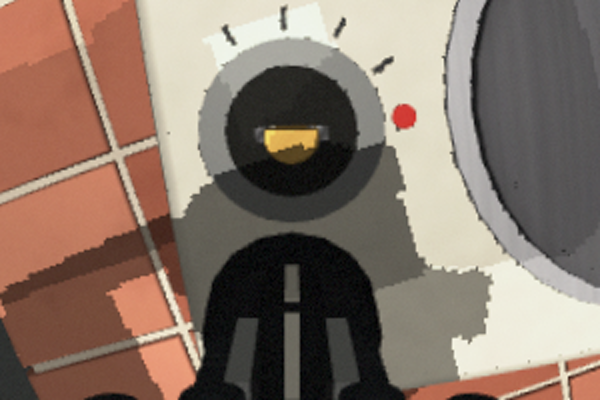

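The crop shows the flat edge at crop row ~129, columns 264 to 319, now level (aligned with the knob). The round side goes down to about row 163, partly in shadow, and the red dot is at (404,117).

```bash
python3 - <<'E'
from h import *; import pickle
f,s=pickle.load(open('w6.pkl','rb')); im=f['image'].astype(int)
y=((im[:,:,0]-im[:,:,2]>25)&(im[:,:,1]-im[:,:,2]>15)).astype(np.uint8); y[:138]=0;y[172:]=0;y[:,:290]=0;y[:,342:]=0
n,lab,st,ce=cv2.connectedComponentsWithStats(y);k=1+np.argmax(st[1:,4]); ys,xs=np.nonzero(lab==k)
print([(int(r),int(xs[ys==r].min()),int(xs[ys==r].max())) for r in range(ys.min(),ys.max()+1)])
psi=2*np.arctan2(s['tool_rot'][2],s['tool_rot'][1]); ex=np.array([np.cos(psi),np.sin(psi)]); ey=np.array([np.sin(psi),-np.cos(psi)])
P=np.array([watz(f,s,u,v,.082)[:2]-s['tool_pos'][:2] for u,v in zip(xs,ys)])*1e3
X,Y=P@ex,P@ey; print('psi',psi,'tool x',X.min(),X.max(),'y',Y.min(),Y.max())
T=np.array([watz(f,s,c,ys[xs==c].min()-.5,.082)[:2]-s['tool_pos'][:2] for c in range(xs.min()+3,xs.max()-2)])*1e3
print('flat x in tool',(T@ex).mean(),'slope',np.polyfit(T@ey,T@ex,1))
r=(im[:,:,0]-im[:,:,1]>120)&(im[:,:,1]<90); ry,rx=np.nonzero(r[120:160,355:390]); R=(watz(f,s,rx.mean()+355,ry.mean()+120,.06)[:2]); print('red world',R)
E
```

```text
[(143, 306, 323), (144, 303, 328), (145, 302, 329), (146, 302, 329), (147, 302, 329), (148, 302, 329), (149, 302, 329), (150, 302, 329), (151, 302, 329), (152, 302, 328), (153, 302, 328), (154, 303, 327), (155, 303, 327), (156, 304, 326), (157, 305, 325), (158, 306, 324), (159, 307, 323), (160, 309, 321), (161, 312, 318)]
psi 1.2660896427836177 tool x 43.072246757181965 53.4416396726786 y -8.424403415562786 6.971842812637153
flat x in tool 53.61983822299705 slope [-2.00357030e-02  5.36053082e+01]
red world [0.52668125 0.14884424]
```

Emit:
play_rows(commands=[[20,-0.7,0,0,0,0],[20,0,0,0,0,0],[11,0,0,0,0,0],[0,0,0,0,0,0],[0,0,0,0,0,0]])

```text
time: 8.95
tool_pos: [0.49, 0.1561, 0.1064]
tool_rot: [0.0, 0.805, 0.593, 0.0]
contact_force: [-0.3, 0.2, -2.5]
gripper_width: 0.15
grasp_force: 63.0
```

Emit:
play_rows(commands=[[0,0,3,0,0,0],[0,0,2,0,0,0],[0,0,2,0,0,0],[0,0,0,0,0,0],[0,0,0,0,0,0]])

```text
time: 9.37
tool_pos: [0.4896, 0.1557, 0.0985]
tool_rot: [-0.0, 0.806, 0.592, -0.0]
contact_force: [-0.4, -0.0, -1.0]
gripper_width: 0.148
grasp_force: 63.0
```

Emit:
play_rows(commands=[[0,0,1,0,0,0],[0,0,1,0,0,0],[0,0,1,0,0,0],[0,0,0,0,0,0],[0,0,0,0,0,0]])

```text
time: 9.78
tool_pos: [0.4904, 0.1557, 0.0962]
tool_rot: [0.001, 0.806, 0.592, 0.0]
contact_force: [1.6, -2.3, -0.0]
gripper_width: 0.152
grasp_force: 62.4
```

Emit:
play_rows(commands=[[0,0,1,0,0,0],[0,0,1,0,0,0],[0,0,0,0,0,0]])

```text
time: 10.03
tool_pos: [0.4904, 0.1555, 0.094]
tool_rot: [0.001, 0.806, 0.592, 0.0]
contact_force: [3.4, -4.2, -1.2]
gripper_width: 0.155
grasp_force: 61.5
```

Emit:
play_rows(commands=[[0,0,1,0,0,0],[0,0,1,0,0,0],[0,0,0,0,0,0]])

```text
time: 10.28
tool_pos: [0.4905, 0.1554, 0.0921]
tool_rot: [0.001, 0.806, 0.592, 0.0]
contact_force: [2.7, -5.6, -0.7]
gripper_width: 0.152
grasp_force: 61.7
```

It is sliding in. I'll ease the side load and go on down to the noses.

Emit:
play_rows(commands=[[-0.5,0.5,0,0,0,0],[0,0,1,0,0,0],[0,0,1,0,0,0],[0,0,0,0,0,0]])

```text
time: 10.62
tool_pos: [0.4906, 0.1553, 0.0901]
tool_rot: [0.0, 0.806, 0.592, 0.0]
contact_force: [2.8, -2.9, 0.1]
gripper_width: 0.151
grasp_force: 61.9
```

Emit:
play_rows(commands=[[0,0,1,0,0,0],[0,0,1,0,0,0],[0,0,0,0,0,0]])

```text
time: 10.87
tool_pos: [0.4909, 0.1554, 0.0887]
tool_rot: [0.001, 0.806, 0.592, 0.001]
contact_force: [2.4, -3.9, 4.5]
gripper_width: 0.151
grasp_force: 62.7
```

Emit:
play_rows(commands=[[-0.4,0.3,1,0,0,0],[0,0,0,0,0,0]])

```text
time: 11.03
tool_pos: [0.491, 0.1554, 0.088]
tool_rot: [0.0, 0.806, 0.592, 0.001]
contact_force: [1.6, -3.0, 5.5]
gripper_width: 0.152
grasp_force: 63.3
```

Emit:
play_rows(commands=[[0,0,1,0,0,0],[0,0,0,0,0,0]])

```text
time: 11.2
tool_pos: [0.4911, 0.1554, 0.0874]
tool_rot: [0.0, 0.806, 0.592, 0.001]
contact_force: [0.3, -3.3, 7.1]
gripper_width: 0.152
grasp_force: 63.6
```

Emit:
play_rows(commands=[[0,0,0.7,0,0,0],[0,0,0,0,0,0],[0,0,0,0,0,0]])

```text
time: 11.45
tool_pos: [0.4912, 0.1554, 0.087]
tool_rot: [0.0, 0.806, 0.592, 0.001]
contact_force: [-0.1, -3.5, 9.7]
gripper_width: 0.154
grasp_force: 64.1
```

Emit:
play_rows(commands=[[0,0,0.7,0,0,0],[0,0,0,0,0,0]])

```text
time: 11.62
tool_pos: [0.4912, 0.1553, 0.0866]
tool_rot: [0.0, 0.806, 0.592, 0.001]
contact_force: [-0.5, -4.4, 10.8]
gripper_width: 0.148
grasp_force: 64.3
```

Emit:
play_rows(commands=[[0,0,0.7,0,0,0],[0,0,0,0,0,0]])

```text
time: 11.78
tool_pos: [0.4907, 0.1553, 0.0841]
tool_rot: [0.0, 0.806, 0.592, 0.001]
contact_force: [2.9, -2.5, 1.3]
gripper_width: 0.151
grasp_force: 62.0
```

Emit:
play_rows(commands=[[0,0,0.7,0,0,0],[0,0,0,0,0,0]])

```text
time: 11.95
tool_pos: [0.4907, 0.1552, 0.0831]
tool_rot: [0.0, 0.806, 0.592, 0.001]
contact_force: [3.4, -2.3, 1.6]
gripper_width: 0.153
grasp_force: 62.2
```

Past the noses. Next I'll lower onto the seal, which should be at TCP z ≈ 0.078.

Emit:
play_rows(commands=[[0,0,1,0,0,0],[0,0,1,0,0,0],[0,0,0,0,0,0]])

```text
time: 12.2
tool_pos: [0.4902, 0.1549, 0.0804]
tool_rot: [-0.0, 0.806, 0.592, -0.0]
contact_force: [6.2, -2.9, -4.8]
gripper_width: 0.149
grasp_force: 60.5
```

Emit:
play_rows(commands=[[0,0,1,0,0,0],[0,0,1,0,0,0],[0,0,0,0,0,0]])

```text
time: 12.45
tool_pos: [0.4901, 0.1549, 0.0782]
tool_rot: [-0.0, 0.806, 0.592, -0.0]
contact_force: [5.5, -1.9, -1.8]
gripper_width: 0.149
grasp_force: 61.6
```

Emit:
play_rows(commands=[[0,0,0.7,0,0,0],[0,0,0,0,0,0]])

```text
time: 12.62
tool_pos: [0.4901, 0.1549, 0.0779]
tool_rot: [-0.0, 0.806, 0.592, -0.0]
contact_force: [4.7, -2.4, 1.1]
gripper_width: 0.151
grasp_force: 61.8
```

Emit:
play_rows(commands=[[0,0,0.7,0,0,0],[0,0,0,0,0,0]])

```text
time: 12.78
tool_pos: [0.4902, 0.1549, 0.0777]
tool_rot: [-0.0, 0.806, 0.592, -0.0]
contact_force: [3.1, -3.0, 2.9]
gripper_width: 0.15
grasp_force: 62.3
```

Emit:
play_rows(commands=[[0,0.5,0.5,0,0,0],[0,0,0,0,0,0]])

```text
time: 12.95
tool_pos: [0.4903, 0.1549, 0.0773]
tool_rot: [-0.001, 0.806, 0.592, -0.001]
contact_force: [1.0, -2.0, 5.1]
gripper_width: 0.15
grasp_force: 62.8
```

Fully home on the seal (TCP 0.0775, 5 N). Now I'll turn clockwise, which is +z about the tool.

Emit:
play_rows(commands=[[0,0,0,0,0,3],[0,0,0,0,0,5],[0,0,0,0,0,6],[0,0,0,0,0,6],[0,0,0,0,0,5]])

```text
time: 13.37
tool_pos: [0.4906, 0.1553, 0.0774]
tool_rot: [-0.001, 0.916, 0.402, -0.0]
contact_force: [1.1, -0.8, 4.1]
gripper_width: 0.151
grasp_force: 62.6
```

Emit:
play_rows(commands=[[0,0,0,0,0,5],[0,0,0,0,0,5],[0,0,0,0,0,5],[0,0,0,0,0,0]])

```text
time: 13.7
tool_pos: [0.4906, 0.1554, 0.0774]
tool_rot: [-0.001, 0.96, 0.28, -0.0]
contact_force: [1.5, -0.8, 5.0]
gripper_width: 0.151
grasp_force: 62.7
```

```bash
cat > st.py <<'E'
from plant import manip; import numpy as np
s=manip.state(); q=s['tool_rot']; print('psi',2*np.arctan2(q[2],q[1]),s['tool_pos'],s['contact_force'],s['ft_torque'],s['joint_pos'][5],s['grasp_force'])
E
python3 st.py
```

```text
psi 0.5679945396414358 [0.49060499 0.15542813 0.07739787] [ 1.54098223 -0.75035337  4.97426799] [-0.05147299 -0.30111855 -0.01887135] 1.163666369041374 62.72094342914443
```

Emit:
play_rows(commands=[[0,0,0,0,0,6],[0,0,0,0,0,6],[0,0,0,0,0,6],[0,0,0,0,0,6],[0,0,0,0,0,6]])

```text
time: 14.12
tool_pos: [0.4909, 0.1556, 0.0774]
tool_rot: [-0.001, 1.0, 0.022, 0.0]
contact_force: [3.0, 0.9, 3.4]
gripper_width: 0.149
grasp_force: 62.7
```

Emit:
play_rows(commands=[[0,0,0,0,0,4],[0,0,0,0,0,0],[0,0,0,0,0,0]])

```text
time: 14.37
tool_pos: [0.4908, 0.1556, 0.0774]
tool_rot: [-0.001, 1.0, -0.01, -0.0]
contact_force: [1.9, 3.5, 3.7]
gripper_width: 0.151
grasp_force: 62.8
```

```bash
python3 st.py
```

```text
psi -0.020851296228429364 [0.49080109 0.15556781 0.07737821] [1.87820462 3.48514576 3.71694771] [ 0.38107717 -0.41394442  0.01174132] 1.7524531453323335 62.81064970622538
```

Emit:
play_rows(commands=[[0,0,0,0,0,2],[0,0,0,0,0,2],[0,0,0,0,0,1],[0,0,0,0,0,0]])

```text
time: 14.7
tool_pos: [0.4909, 0.1554, 0.0774]
tool_rot: [-0.001, 0.998, -0.055, 0.0]
contact_force: [3.0, 3.7, 4.3]
gripper_width: 0.157
grasp_force: 62.9
```

```bash
python3 st.py
```

```text
psi -0.10978289687450075 [0.49091091 0.15536207 0.07740751] [3.03265945 3.67917008 4.26753953] [ 0.47480896 -0.44534458  0.04156508] 1.8413685659900036 62.87614813914274
```

Emit:
play_rows(commands=[[0,0,0,0,0,1.5],[0,0,0,0,0,0]])

```text
time: 14.87
tool_pos: [0.4909, 0.1552, 0.0774]
tool_rot: [-0.0, 0.998, -0.068, 0.0]
contact_force: [2.9, 2.6, 5.0]
gripper_width: 0.151
grasp_force: 62.9
```

```bash
python3 st.py
```

```text
psi -0.1363157730726838 [0.49091178 0.15524923 0.07741133] [2.86067001 2.62824177 4.97434376] [ 0.4861545 -0.3841288  0.0354253] 1.8679407626159121 62.91902782407533
```

Emit:
play_rows(commands=[[0,0,0,0,0,1.5],[0,0,0,0,0,0]])

```text
time: 15.03
tool_pos: [0.4909, 0.1551, 0.0774]
tool_rot: [-0.0, 0.997, -0.081, 0.0]
contact_force: [2.7, 3.2, 4.2]
gripper_width: 0.152
grasp_force: 62.9
```

```bash
python3 st.py
```

```text
psi -0.16256494419373385 [0.49093586 0.15512557 0.07740158] [2.72322885 3.15119631 4.17055247] [ 0.46023281 -0.4006098   0.00482531] 1.8941257726831615 62.94526591417252
```

Emit:
play_rows(commands=[[0,0,0,0,0,1.5],[0,0,0,0,0,0]])

```text
time: 15.2
tool_pos: [0.4909, 0.155, 0.0774]
tool_rot: [-0.0, 0.996, -0.094, 0.0]
contact_force: [2.7, 3.7, 4.8]
gripper_width: 0.151
grasp_force: 63.0
```

```bash
python3 st.py
```

```text
psi -0.18872825103513027 [0.49092657 0.15504192 0.07740437] [2.72731067 3.7337128  4.77525292] [ 0.55292762 -0.39460203  0.01627761] 1.920338288095303 62.98301736469966
```

Emit:
play_rows(commands=[[0,0,0,0,0,1],[0,0,0,0,0,0]])

```text
time: 15.37
tool_pos: [0.4909, 0.155, 0.0774]
tool_rot: [-0.0, 0.995, -0.103, 0.0]
contact_force: [1.7, 2.9, 4.9]
gripper_width: 0.148
grasp_force: 63.0
```

```bash
python3 st.py; python3 w.py w7 170 80 300 200 2
```

```text
psi -0.20712936529202058 [0.49091841 0.1549647  0.07737057] [1.7166273  2.88643067 4.94458278] [ 0.4945541  -0.35214962 -0.00082571] 1.9387421715274948 63.04756251834988
15.3667 [0.49091841 0.1549647  0.07737057] [-2.00338524e-04  9.94641945e-01 -1.03379646e-01  1.03590670e-04] [1.7166273  2.88643067 4.94458278]
```

View pics/w7.png

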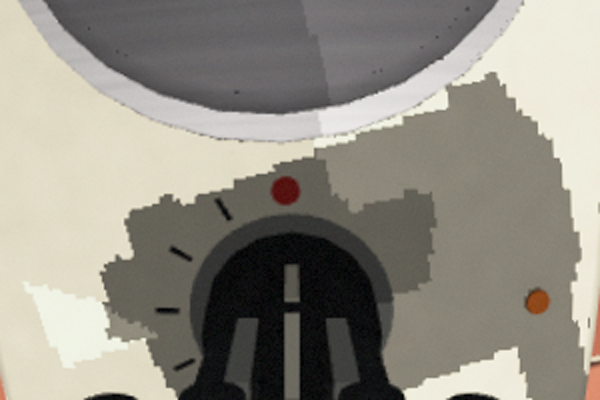

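The crop shows the red dot at (285,191) and the pointer line at column 291.5, aimed about 0.05 rad past the dot (bore play). I'll go two small steps further to feel for the stop, then let go.

Emit:
play_rows(commands=[[0,0,0,0,0,1],[0,0,0,0,0,0]])

```text
time: 15.58
tool_pos: [0.4909, 0.1549, 0.0774]
tool_rot: [-0.0, 0.994, -0.112, 0.0]
contact_force: [1.8, 3.3, 5.3]
gripper_width: 0.154
grasp_force: 63.0
```

```bash
python3 st.py; python3 - <<'E'
from h import *; import pickle
f,s=pickle.load(open('w7.pkl','rb')); R=watz(f,s,312.7,175.3,.06)[:2]-s['tool_pos'][:2]; print('red az',np.arctan2(R[1],R[0]),np.hypot(*R))
E
```

```text
psi -0.22456858178973957 [0.49091075 0.15489586 0.07736456] [1.81250229 3.31632653 5.26742432] [ 0.48136995 -0.34950398  0.04941597] 1.9561735001025617 63.046045346345636
red az -0.1720251008091844 0.03572676565961656
```

Emit:
play_rows(commands=[[0,0,0,0,0,1],[0,0,0,0,0,0]])

```text
time: 15.75
tool_pos: [0.4909, 0.1549, 0.0773]
tool_rot: [-0.0, 0.993, -0.121, 0.0]
contact_force: [3.1, 2.7, 5.7]
gripper_width: 0.155
grasp_force: 63.0
```

```bash
python3 st.py
```

```text
psi -0.24197930673082063 [0.49087112 0.15485588 0.07732093] [3.12422444 2.65018015 5.65536492] [ 0.46108535 -0.31511575  0.05305659] 1.973612779568617 63.04794135172415
```

Emit:
play_rows(commands=[[0,0,0,0,0,1],[0,0,0,0,0,0]])

```text
time: 15.92
tool_pos: [0.4909, 0.1548, 0.0773]
tool_rot: [-0.0, 0.992, -0.129, 0.0]
contact_force: [1.8, 2.3, 5.3]
gripper_width: 0.148
grasp_force: 63.0
```

```bash
python3 st.py
```

```text
psi -0.2594060755036751 [0.49088025 0.15483412 0.07733562] [1.76939196 2.34677139 5.33213627] [ 0.42544834 -0.38215996  0.02454425] 1.991039339351811 63.0497775540789
```

No hard stop is felt yet, and the pointer is about 0.09 past the mark. I'll come back 4° within the bore play so it sits on the mark, then release and withdraw.

Emit:
play_rows(commands=[[0,0,0,0,0,-2],[0,0,0,0,0,-2],[0,0,0,0,0,0],[0,0,0,0,0,0]])

```text
time: 16.25
tool_pos: [0.4905, 0.1544, 0.0771]
tool_rot: [0.0, 0.996, -0.094, -0.0]
contact_force: [1.5, 1.5, 5.8]
gripper_width: 0.15
grasp_force: 63.1
```

Emit:
play_rows(commands=[[0,0,0,0,0,0],[0,0,0,0,0,0],[0,0,0,0,0,0],[0,0,0,0,0,0],[0,0,0,0,0,0]], hand=40)

```text
time: 16.67
tool_pos: [0.4897, 0.1545, 0.0762]
tool_rot: [0.0, 0.996, -0.095, -0.001]
contact_force: [-0.0, -0.7, 1.4]
gripper_width: 0.469
grasp_force: 0.5
```

Emit:
play_rows(commands=[[0,0,-5,0,0,0],[0,0,-20,0,0,0],[0,0,-30,0,0,0],[0,0,-30,0,0,0],[0,0,0,0,0,0]])

```text
time: 17.08
tool_pos: [0.4944, 0.1556, 0.1692]
tool_rot: [-0.002, 0.995, -0.095, 0.005]
contact_force: [1.2, 0.3, 0.8]
gripper_width: 0.469
grasp_force: 0.0
```

Emit:
play_rows(commands=[[0,0,0,0,0,0],[0,0,0,0,0,0]])

```text
time: 17.25
tool_pos: [0.4903, 0.1548, 0.1616]
tool_rot: [0.0, 0.996, -0.095, -0.001]
contact_force: [0.2, -0.3, 0.0]
gripper_width: 0.468
grasp_force: 0.0
```

```bash
python3 st.py; python3 w.py w8 170 80 300 200 2
```

```text
psi -0.18978466391267806 [0.49030081 0.15481795 0.16159886] [ 0.21996116 -0.29869405  0.02025949] [ 0.00356396 -0.00398651  0.02139232] 1.921514891881773 0.0
17.25 [0.49030081 0.15481795 0.16159886] [ 6.26573313e-05  9.95500972e-01 -9.47499733e-02 -5.03987442e-04] [ 0.21996116 -0.29869405  0.02025949]
```

View pics/w8.png

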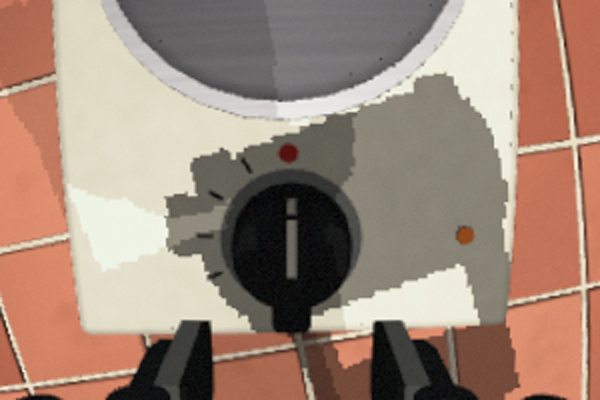

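The crop shows the knob seated, with its pointer line (column 291) aimed at the red dot (288,153). The gripper is clear, so I'm handing in.

```bash
python3 -c "
from plant import manip; print(manip.job_done())"
```

```text
the job is handed in; nothing more can be done
None
```

The larger knob is snapped fully home on the D-shaft with its pointer at the red off mark, and the job is handed in with the gripper clear; I felt no hard stop, even turning about 0.09 rad past the mark, so I eased back onto it and the shaft itself may be slightly short of its off stop.

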